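Clamp an eraser in the desk vise for stamp carving

ROBOT

A 6-joint arm with a two-finger parallel gripper is mounted at the origin on a cart in front of the work surface, level with it; the furniture and walls round the work are solid. World frame = base frame: x ahead of the robot, y to its left, z up, the work surface at z = 0. Lengths are in m, angles in rad, forces in N, time in s.
With the tool pointing down it reaches from about 0.275 to 0.725 m from the base axis. Payload 15.9 kg.
Tool frame: the origin (TCP) lies on the centre line of the jaws, within the pads' length; the fingertips stand 11 mm ahead of it and the grasp point (between the pads) lies 8 mm behind it; z points along the fingers, y is the line along which they close (so a half turn about z gives the same grasp; the last joint's range is limited). The gripper opens to 85 mm and grips with 20 to 120 N. Pads are 22 mm wide; open, the fingers measure 114 mm over their backs; the gripper's body (76 mm by 85 mm) begins 54 mm behind the grasp point. The pads swing forward as they close: fully open they stand 13 mm farther back than shut.
Start: joints at [1.341, 0.213, -0.034, 1.323, 0, 1.571], TCP at [0.114, 0.487, 0.242] pointing down, gripper open.
Joint ranges: [-2.98, 2.98], [-0.74, 1.72], [-1.14, 1.35], [-2.1, 2.04], [-1.57, 1.44], [-3.14, 3.14]. Speed limits (rad/s): [1.89, 1.89, 2.39, 2.57, 3.14, 3.14].

INTERFACE

Orientations are given as [roll, pitch, yaw] about the fixed x, y, z axes, in that order (R = Rz(yaw) Ry(pitch) Rx(roll)).
In Python, from cell import robot gives the robot as it stands. The module is installed in compiled form; this text tells all that it offers.
- The arm moves only by the shell command python3 -m inch 'ROWS' [FORCE]. ROWS is JSON, a list of rows, each a list of 7 numbers: the shift along the world's x, y, z as a fraction of full scale, then the turn, a rotation vector about the world's x, y, z as a fraction of full scale, then the opening, from 0 (shut) to 1 (fully open). In form: [[dx, dy, dz, ax, ay, az, hand], ...]. A call has 1 to 10 rows; each row is the pose to reach, as a shift and turn from the pose commanded when the call began; what a row does not reach only later rows make up. Full scale, the value 1, is 0.8 m for a shift and 0.5 rad for a turn. A row lasts 1/12 s, in which the tool goes at most 41.7 mm and 7.16 degrees, less where a joint would pass 70% of its speed; a pose out of reach is approached as far as the arm can. A call with a number of a shift or a turn outside -1 to 1 is refused whole. A call with a gripper value outside its range is refused whole. The fingers move at their own pace and stop on an object; FORCE is the grip in N (left out, the last holds). Time passes only in rows, so rows that repeat a pose let the fingers close. It gives the time, the measured TCP pose, the force, the opening and the grip force at its end, in the units of the state.
- robot.sense(): the state, without advancing time (a new reading comes with each control period).
- robot.camera(name): name is "scene" or "top" or "wrist"; returns a dict with "pixels" (384x512x3 uint8, red, green, blue), "mtx" (3x3 intrinsics, pixels), "T" (4x4, takes a point from camera to world coordinates); the wrist camera has in their place "hand_eye" (4x4, takes a point from camera to tool coordinates, whose origin is the TCP and whose axes are the flange's). Camera axes: x right, y down, z forward; pixel columns grow to the right and rows downward; lengths in m; the calibration is good to about 2 mm. A picture is of the moment at which its call begins: read the wrist's pose just before it. There is no depth.
- robot.job_done(): hands the job in; it is judged then, once.
The state is a dict: "clock": time; "qpos": joint angles; "joint_vel": joint speeds; "effort": joint torques, N m; "tool_pos": TCP position; "tcp_rot": TCP orientation; "ft_force": force on the tool from outside, world axes, zero at the start; "torque": the same for the moment, N m; "grip_width": opening from 0.0 (shut) to 1.0 (fully open); "grasp_force": force on a finger pad.
Only numpy, scipy, OpenCV 4.12 (cv2) and the standard library are available. Lean on these libraries where they do the work, as an engineer would, in place of code of your own. Each camera call takes 0.05 s, during which the arm holds its last target. There are 200 camera calls.

TASK

Get the eraser ready for carving into a stamp: lay it flat on the bed of the little desk vise, centred between the jaws with its long sides facing them, and let go of it. Then turn the vise's T-handle clockwise (seen from above) until you feel by the rising resistance that the eraser is firmly clamped, but not so hard that it is crushed, and leave it clamped. Leave the other things on the desk where they are.

Things in the scene. Friction and masses are not known exactly. Their poses are not given: they have to be found in the camera images.
- eraser_center (a point): The loose eraser, a plain block 21 x 44 x 12 mm (x, y, z), about 25 g, blue sleeve with one white end, lying flat on the desk. Point: its centre, 6 mm above its underside. y runs along its length, z up.
- vise: Small grey and steel vise bolted to the desk, base 190 x 66 x 14 mm (x -115 to +75 mm). Origin on the desk; x is the way the moving jaw closes, y across the jaws, z up. Steel bed between the jaws: top 36 mm above the desk, 28 mm wide (y -14 to +14). Both jaws are 36 mm wide, tops 44 mm above the desk, so a 12 mm block on the bed stands 4 mm proud of them.
- vise_seat (a point): Point on top of the vise's bed, midway across (y = 0), 14 mm from the fixed jaw's face (x = +31 mm in the vise's frame, 36 mm above the desk): the middle of the eraser's underside may be laid here. Axes as the vise's.
- fixed_jaw: The vise's fixed jaw. Origin at the top centre of its clamping face (x = +45 mm in the vise's frame, 44 mm above the desk); axes as the vise's; the jaw lies on the +x side. The moving jaw faces it, 32 to 39 mm away at the start (not measured); it is carried by the screw on springs and slides the eraser along the bed against the fixed jaw.
- t_handle: Dark steel T-handle on the vise: level bar 66 mm long (its y), 12 mm wide (its x), 14 mm high, flat-sided, on an upright stem 11 mm thick. Origin at the bar's centre, on the turning axis, 102 mm above the desk; it neither rises nor sinks. Clockwise from above closes the jaw, 6 mm per rad; the eraser is met after 1.8 to 3.0 rad. The screw is self-locking: it stays where it is left.
- vise_drive (a point): Centre of the housing's top (44 x 52 mm, 60 high) under the T-handle. Torque on the handle: dry friction, 0.42 N m against motion (at rest or after a slight spring-back it can have any value or sign up to that), plus the clamping part, 0 until the eraser is met, then 0.29 N m per rad. Firm: clamping part 0.18 to 0.36 N m (30 to 60 N on the eraser), best 0.27; at 0.48 (80 N) it is crushed.
- earbud_case: White rounded earbud case 46 x 52 x 31 mm, a bystander. Origin at the centre of its underside.
- usb_stick: Black USB stick 18 x 52 x 8 mm, a bystander. Origin at the centre of its underside.
- sticky_pad: Yellow pad of sticky notes 75 x 75 x 11 mm, a bystander. Origin at the centre of its underside.
Mind the look-alikes: they are no part of the job. Leave any green look-alike of the part that bears eraser_center alone.

How it is judged:
On the way, in this order (a step that is already met when the one before it is completed fails the run):
1. the eraser lies flat on the bed between the jaws, let go (x of eraser_center in the frame of vise between 0.012 and 0.04 m and y of eraser_center in the frame of vise between -0.01 and 0.01 m and z of eraser_center in the frame of vise between 0.038 and 0.0455 m and angle between the y axis of eraser_center and the y axis of vise, either way round below 0.2 rad and angle between the z axis of eraser_center and the z axis of vise, either way round below 0.15 rad and contact force between eraser and the fingers below 0.3 N), for 0.2 s.
2. the eraser is pressed firmly against the fixed jaw (x of eraser_center in the frame of vise between 0.012 and 0.04 m and y of eraser_center in the frame of vise between -0.01 and 0.01 m and z of eraser_center in the frame of vise between 0.038 and 0.0455 m and angle between the y axis of eraser_center and the y axis of vise, either way round below 0.2 rad and angle between the z axis of eraser_center and the z axis of vise, either way round below 0.15 rad and contact force between eraser and fixed_jaw above 30 N), for 0.2 s.
At the end, for the whole second after the job is handed in: The eraser, let go, lies flat on the bed between the jaws (within 10 mm of the vise's midline, long sides within 0.2 rad of the jaw faces, tilt under 0.15 rad) and is pressed against the fixed jaw with 30 to 60 N; handle and eraser are still (all of step 2 and contact force between eraser and fixed_jaw below 60 N and angular speed of t_handle below 0.1 rad/s and linear speed of eraser below 0.01 m/s); the robot touches nothing.
It fails at once if the eraser is crushed: pressed against the fixed jaw with more than 80 N (contact force between eraser and fixed_jaw above 80 N).
It fails at once if a bystander is moved by more than 20 mm (distance of any of earbud_case, usb_stick, sticky_pad from where it was at the start of the episode above 0.02 m).
It also fails if it takes over 72 s, if anything falls off the work surface, if the arm or the gripper's body presses on something with over 40 N, if the wrist force passes 120 N, or if a joint passes its speed limit or range.

## Working session

There is one attempt and no reset: what is moved stays moved. The work goes in short steps, Python scripts to look and compute and a shell command to move; the robot and the scene stay as the last step left them, time stands still between calls to the robot, and variables do not carry over. Pictures are saved under pics/ and viewed, at most 10 in all, crops included, and the job is handed in when it is done.

```bash
mkdir -p pics
python3 - <<'E'
from cell import robot
import cv2,numpy as np
s=robot.sense();print(s)
a=robot.camera("scene");b=robot.camera("top")
for n,c in(("scene",a),("top",b)):
    np.savez(f"pics/{n}0.npz",**c);cv2.imwrite(f"pics/{n}0.png",cv2.cvtColor(c["pixels"],cv2.COLOR_RGB2BGR));print(c["mtx"],c["T"])
E
```

```text
{'clock': 0.0, 'qpos': array([ 1.34100310e+00,  2.13376028e-01, -3.50222098e-02,  1.32347476e+00,
        1.30922789e-05,  1.57077580e+00]), 'joint_vel': array([ 0.00309926,  0.00203608,  0.00064964,  0.00127031,  0.000419  ,
       -0.00243212]), 'effort': array([-8.37908792e-04, -6.86150980e+01,  4.87117553e+01,  1.73567579e-02,
        1.83454813e-04,  1.82661267e-05]), 'tool_pos': array([0.11381578, 0.48656511, 0.24182085]), 'tcp_rot': array([-3.14051599e+00, -1.31143702e-05,  2.91181994e+00]), 'ft_force': array([ 0.39623531,  0.66258021, -0.24696814]), 'torque': array([ 0.01493005, -0.0186675 ,  0.02132787]), 'grasp_force': 0.0, 'grip_width': 1.0001914718748846}
[[351.31353782   0.         251.10211924]
 [  0.         351.31353782 191.18929278]
 [  0.           0.           1.        ]] [[ 0.89220627 -0.28455619  0.35070748  0.20694542]
 [-0.45156852 -0.57469244  0.68250602 -0.62181866]
 [ 0.00733763 -0.76730461 -0.64124082  0.65811825]
 [ 0.          0.          0.          1.        ]]
[[352.23237968   0.         251.10560108]
 [  0.         352.23237968 188.35600846]
 [  0.           0.           1.        ]] [[-0.01820947 -0.9881685   0.15228733  0.38463911]
 [-0.99907587  0.02391441  0.03571421 -0.01226691]
 [-0.03893352 -0.15149626 -0.98769077  0.96895726]
 [ 0.          0.          0.          1.        ]]
```

View pics/top0.png

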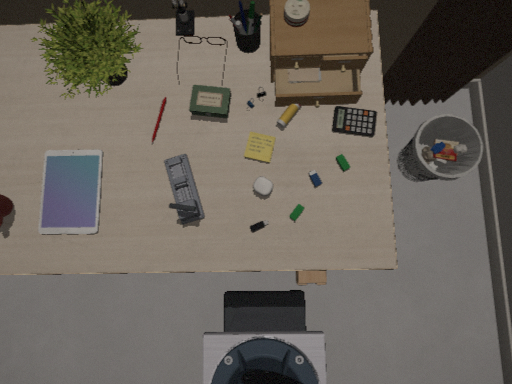

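View pics/scene0.png

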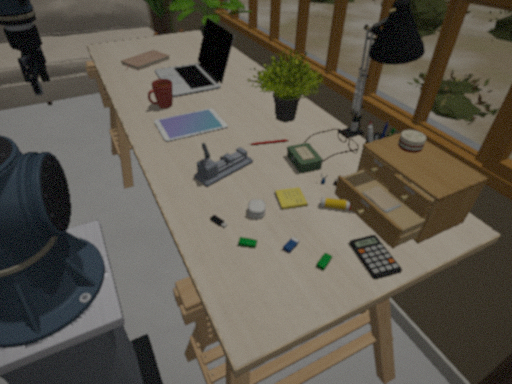

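Top view: the blue block with a white end is at (315,179). The look-alikes are green blocks at (343,163) and (297,212), the black USB stick at (258,226), and small blue bits at (251,103). I choose (315,179). The vise is at (185,188), with its handle near (184,208). Next is one close crop to check.

Run:
```python
import cv2,numpy as np
t=cv2.imread("pics/top0.png");s=cv2.imread("pics/scene0.png")
r=lambda im,x,y,w,h,k:cv2.resize(im[y:y+h,x:x+w],None,fx=k,fy=k,interpolation=cv2.INTER_CUBIC)
A=r(t,150,145,70,85,7)[:595]; B=r(t,295,160,40,40,7); C=r(s,190,130,70,60,4)[:,:280]
out=np.zeros((595,790,3),np.uint8);out[:,:490]=A;out[:280,500:780]=B;out[300:540,500:780]=C
cv2.imwrite("pics/crop0.png",out)
```

```text
(no output)
```

View pics/crop0.png

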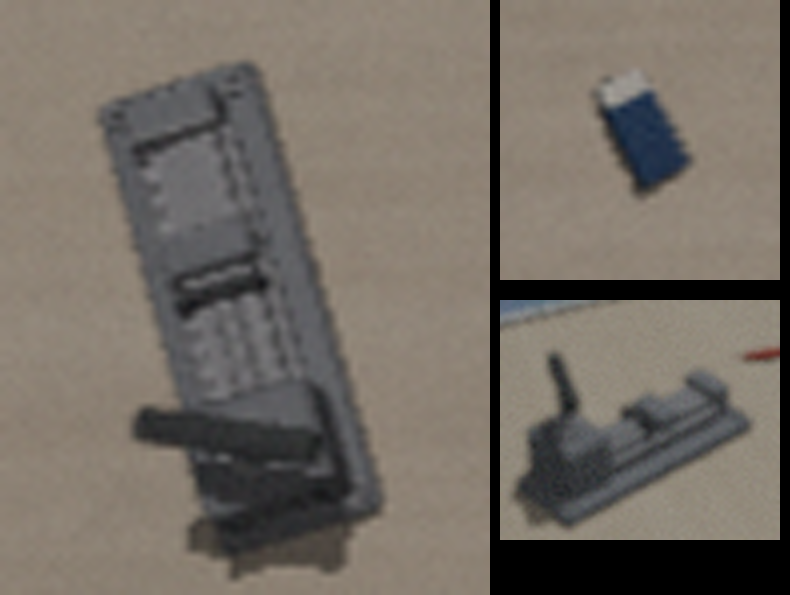

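The crop shows the eraser, blue with a white end, at crop (640,130). The vise has its fixed jaw at the far end (165,110), the moving jaw near (220,265), and the T-bar from (137,422) to (320,445). The bar below it is its shadow.

```bash
cat > h.py <<'E'
import numpy as np,cv2
from scipy.spatial.transform import Rotation as R
def ray(px,mtx,T,z):
    px=np.atleast_2d(px).astype(float)
    d=np.c_[px,np.ones(len(px))]@np.linalg.inv(mtx).T@T[:3,:3].T
    o=T[:3,3];return o+d*((z-o[2])/d[:,2])[:,None]
def proj(p,mtx,T):
    q=(np.atleast_2d(p)-T[:3,3])@T[:3,:3]@mtx.T;return q[:,:2]/q[:,2:]
def wrist(name):
    from cell import robot
    s=robot.sense();c=robot.camera("wrist")
    B=np.eye(4);B[:3,:3]=R.from_euler("xyz",s["tcp_rot"]).as_matrix();B[:3,3]=s["tool_pos"]
    T=B@c["hand_eye"];im=cv2.cvtColor(c["pixels"],cv2.COLOR_RGB2BGR)
    cv2.imwrite(f"pics/{name}.png",im);np.savez(f"pics/{name}.npz",mtx=c["mtx"],T=T);print(s["tool_pos"],s["tcp_rot"],s["clock"])
    return im,c["mtx"],T
def eraser(im,mtx,T,z,box=None):
    b,g,r=[im[...,i].astype(int) for i in range(3)]
    m=((b>r+25)&(b>g+15)).astype(np.uint8)
    if box: k=np.zeros_like(m);k[box[1]:box[3],box[0]:box[2]]=1;m*=k
    c=max(cv2.findContours(m,cv2.RETR_EXTERNAL,cv2.CHAIN_APPROX_NONE)[0],key=cv2.contourArea)
    P=ray(c[:,0],mtx,T,z)[:,:2];rr=cv2.minAreaRect((P*1000).astype(np.float32))
    return P,rr,cv2.boxPoints(rr)
E
python3 - <<'E'
from h import *
c=np.load("pics/top0.npz");M,T=c["mtx"],c["T"];im=cv2.imread("pics/top0.png")
f=lambda p:np.array(p)/7+[150,145]
v=ray(f([(103,108),(258,65),(380,510)]),M,T,.014);print("base",v)
print(np.linalg.norm(v[1]-v[0]),np.linalg.norm(v[2]-v[1]))
x=v[1]-v[2];x/=np.linalg.norm(x);y=np.array([-x[1],x[0],0]);print("yaw",np.arctan2(x[1],x[0]))
o=v[1]+y*.033-x*.075;print("vise",o)
h=ray(f([(137,422),(320,445)]),M,T,.105);print("bar",h,h.mean(0),np.linalg.norm(h[0]-h[1]),"in vise",(h.mean(0)-o)@np.c_[x,y])
P,rr,bx=eraser(im,M,T,.012,(300,165,330,195));print("eraser blue",rr,bx)
print("usb",ray([(258,226),(263,186),(260,148),(297,212)],M,T,.01))
E
```

```text
base [[0.61702271 0.26336766 0.014     ]
 [0.63297538 0.20091841 0.014     ]
 [0.45367362 0.15135483 0.014     ]]
0.06445460424363231 0.1860259860523371
yaw 0.26969105753077766
vise [0.55189407 0.21274305 0.014     ]
bar [[0.48015764 0.22268298 0.105     ]
 [0.47052129 0.15716271 0.105     ]] [0.47533947 0.18992284 0.105     ] 0.06622510803153672 in vise [-0.07986748 -0.0015986 ]
eraser blue ((552.6008911132812, -154.70623779296875), (31.10390853881836, 18.545427322387695), 23.748714447021484) [[ 534.6315  -152.48192]
 [ 542.1002  -169.45692]
 [ 570.5703  -156.93056]
 [ 563.10156 -139.95555]]
usb [[ 0.42885534  0.0055967   0.01      ]
 [ 0.53826962 -0.01050346  0.01      ]
 [ 0.64631066 -0.00461936  0.01      ]
 [ 0.46455704 -0.10105134  0.01      ]]
```

```bash
R="[0.278,-0.398,0,0,0,-1,0.7]"; python3 -m inch '[[0.278,-0.398,0,0,0,-1,0.7],[0.278,-0.398,0,0,0,-1,0.7],[0.278,-0.398,0,0,0,-1,0.7],[0.278,-0.398,0,0,0,-1,0.7],[0.278,-0.398,0,0,0,-1,0.7],[0.278,-0.398,0,0,0,-1,0.7],[0.278,-0.398,0,0,0,-1,0.7],[0.278,-0.398,0,0,0,-1,0.7],[0.278,-0.398,0,0,0,-1,0.7],[0.278,-0.398,0,0,0,-1,0.7]]'
python3 -m inch '[[0.26,-0.398,-0.03,0,0,-0.85,0.7],[0.26,-0.398,-0.03,0,0,-0.85,0.7],[0.26,-0.398,-0.03,0,0,-0.85,0.7],[0.26,-0.398,-0.03,0,0,-0.85,0.7],[0.26,-0.398,-0.03,0,0,-0.85,0.7],[0.26,-0.398,-0.03,0,0,-0.85,0.7],[0.26,-0.398,-0.03,0,0,-0.85,0.7],[0.26,-0.398,-0.03,0,0,-0.85,0.7],[0.26,-0.398,-0.03,0,0,-0.85,0.7],[0.26,-0.398,-0.03,0,0,-0.85,0.7]]'
python3 -m inch '[[0,0,0,0,0,0,0.7],[0,0,0,0,0,0,0.7]]'
python3 - <<'E'
from h import *
im,M,T=wrist("w1");print(T)
P,rr,bx=eraser(im,M,T,.012);print(rr,bx,proj(np.c_[bx/1000,np.full(4,.012)],M,T))
E
```

```text
clock: 0.93
tool_pos: [0.338, 0.1648, 0.2423]
tcp_rot: [-3.141, 0.001, 2.409]
ft_force: [-0.4, 0.8, -0.5]
grip_width: 0.7
grasp_force: 0.0
clock: 1.77
tool_pos: [0.546, -0.1547, 0.2164]
tcp_rot: [-3.14, 0.0, 1.984]
ft_force: [-0.1, -1.6, 0.2]
grip_width: 0.7
grasp_force: 0.0
clock: 1.93
tool_pos: [0.5439, -0.1498, 0.2178]
tcp_rot: [-3.141, -0.001, 1.986]
ft_force: [-0.1, -0.2, 0.4]
grip_width: 0.702
grasp_force: 0.0
[ 0.54387574 -0.14980671  0.2177502 ] [-3.14066846e+00 -1.01134262e-03  1.98612008e+00] 1.9333
[[ 9.14954768e-01  3.83357139e-01  1.26075678e-01  5.11758419e-01]
 [ 4.03555665e-01 -8.68558405e-01 -2.87661471e-01 -7.58248957e-02]
 [-7.72988855e-04  3.14075788e-01 -9.49397599e-01  3.50093742e-01]
 [ 0.00000000e+00  0.00000000e+00  0.00000000e+00  1.00000000e+00]]
((554.6327514648438, -153.77471923828125), (32.79664611816406, 19.919002532958984), 23.81351661682129) [[ 535.60925 -151.28413]
 [ 543.65173 -169.50731]
 [ 573.65625 -156.2653 ]
 [ 565.6138  -138.04213]] [[245.91198204 170.00006448]
 [246.04002951 186.00001419]
 [272.97754776 186.00004723]
 [273.33701254 169.99887722]]
```

View pics/w1.png

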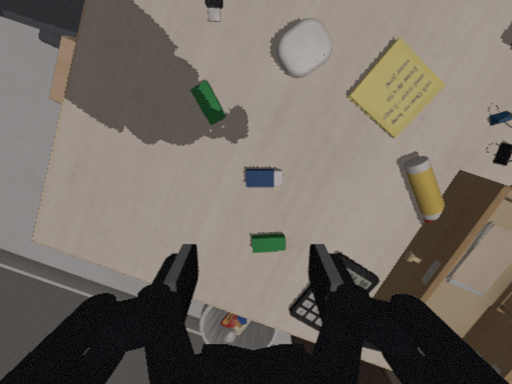

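Wrist view: the eraser is at (264,178), blue with its white end to the right. Green blocks are at (208,102) and (268,243), well clear of the finger paths. The position agrees with the top view to 2 mm.

```bash
python3 -m inch '[[0.0193,-0.0024,-0.05,0,0,0,0.75],[0.0193,-0.0024,-0.1,0,0,0,0.75],[0.0193,-0.0024,-0.15,0,0,0,0.75],[0.0193,-0.0024,-0.1875,0,0,0,0.75],[0.0193,-0.0024,-0.1875,0,0,0,0.75],[0.0193,-0.0024,-0.1875,0,0,0,0.75],[0.0193,-0.0024,-0.1875,0,0,0,0.75]]'
python3 - <<'E'
from h import *
im,M,T=wrist("w2")
P,rr,bx=eraser(im,M,T,.012);print(rr,bx,proj(np.c_[bx/1000,np.full(4,.012)],M,T))
E
```

```text
clock: 2.57
tool_pos: [0.5607, -0.1515, 0.0708]
tcp_rot: [3.14, 0.002, 1.988]
ft_force: [0.5, -1.0, 0.7]
grip_width: 0.753
grasp_force: 0.0
[ 0.56069553 -0.15146772  0.07081537] [3.13953065e+00 1.63161005e-03 1.98765685e+00] 2.5667
((554.24755859375, -153.05435180664062), (33.08632278442383, 22.378759384155273), 23.843250274658203) [[ 534.59314 -149.50726]
 [ 543.6394  -169.9761 ]
 [ 573.902   -156.60144]
 [ 564.8557  -136.1326 ]] [[219.31166189 203.00004474]
 [220.42116589 232.01052496]
 [265.98335787 231.9997869 ]
 [266.46534563 203.00003793]]
```

View pics/w2.png

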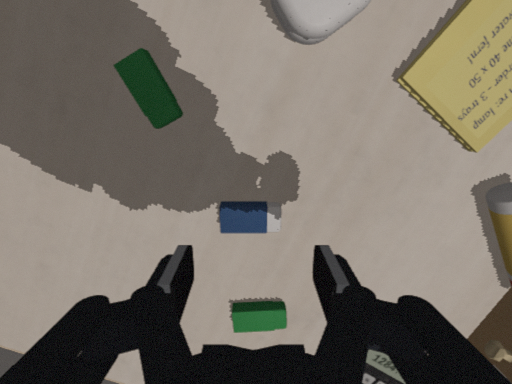

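The eraser is at (250,217), between the fingers at (180,270) and (325,270). The estimate is stable, so I go down and grip.

```bash
python3 -m inch '[[-0.0018,0.0005,-0.04,0,0,0,0.75],[-0.0018,0.0005,-0.0745,0,0,0,0.75],[-0.0018,0.0005,-0.0745,0,0,0,0.75],[-0.0018,0.0005,-0.0745,0,0,0,0.75],[-0.0018,0.0005,-0.0745,0,0,0,0.3],[-0.0018,0.0005,-0.0745,0,0,0,0.3],[-0.0018,0.0005,-0.0745,0,0,0,0.3],[-0.0018,0.0005,-0.0745,0,0,0,0.3],[-0.0018,0.0005,-0.0745,0,0,0,0.3],[-0.0018,0.0005,-0.0745,0,0,0,0.3]]' 25
```

```text
clock: 3.45
tool_pos: [0.5599, -0.1519, 0.0113]
tcp_rot: [3.139, 0.002, 1.987]
ft_force: [-1.7, -0.4, 10.4]
grip_width: 0.509
grasp_force: 24.2
```

```bash
python3 -m inch '[[0,0,0.05,0,0,0,0.3],[0,0,0.1,0,0,0,0.3],[0,0,0.15,0,0,0,0.3],[0,0,0.2,0,0,0,0.3],[0.0,0.05,0.24,0,0,0.25,0.3],[0.0,0.1,0.24,0,0,0.5,0.3],[0,0.15,0.24,0,0,0.75,0.3],[0,0.2,0.24,0,0,1,0.3],[0,0.25,0.24,0,0,1,0.3],[0,0.25,0.24,0,0,1,0.3]]'
python3 -m inch '[[0,0.05,0,0,0,0.25,0.3],[0,0.1,0,0,0,0.5,0.3],[0,0.15,0,0,0,0.75,0.3],[0.01,0.2,0,0,0,1,0.3],[0.02,0.215,0,0,0,1,0.3],[0.02,0.215,0,0,0,1,0.3]]'
python3 -m inch '[[0,0,0,0,0,0.25,0.3],[0,0,0,0,0,0.5,0.3],[0,0,0,0,0,0.75,0.3],[0,0,0,0,0,0.85,0.3],[0,0,0,0,0,0.85,0.3],[0,0,0,0,0,0.85,0.3],[0,0,0,0,0,0.85,0.3]]'
python3 - <<'E'
from h import *
im,M,T=wrist("w3");print(T)
E
```

```text
clock: 4.28
tool_pos: [0.5583, 0.0547, 0.2027]
tcp_rot: [3.138, 0.001, 2.493]
ft_force: [-0.0, -0.3, 0.4]
grip_width: 0.509
grasp_force: 27.3
clock: 4.78
tool_pos: [0.575, 0.224, 0.202]
tcp_rot: [3.14, 0.002, 2.991]
ft_force: [1.1, -0.6, 0.9]
grip_width: 0.508
grasp_force: 27.3
clock: 5.37
tool_pos: [0.5744, 0.2202, 0.2015]
tcp_rot: [3.142, 0.001, -2.874]
ft_force: [-1.4, 0.4, -0.8]
grip_width: 0.504
grasp_force: 27.3
[0.5744046  0.22017815 0.20148485] [ 3.14157533e+00  9.02399328e-04 -2.87428530e+00] 5.3667
[[-2.64207876e-01  9.15039758e-01  3.04789171e-01  4.96591442e-01]
 [ 9.64465757e-01  2.50658048e-01  8.35245218e-02  1.98740785e-01]
 [ 3.03995663e-05  3.16026556e-01 -9.48750344e-01  3.33673513e-01]
 [ 0.00000000e+00  0.00000000e+00  0.00000000e+00  1.00000000e+00]]
```

View pics/w3.png

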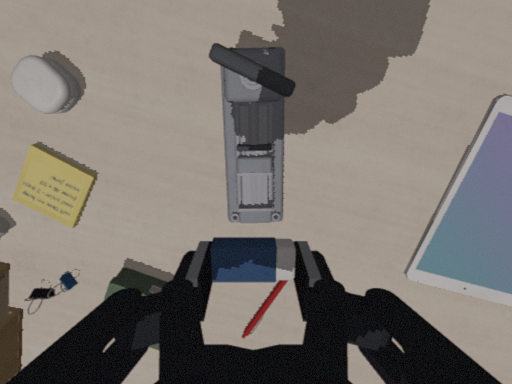

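The wrist view shows the eraser held level at (252,260). The vise runs from (255,48) to (256,221), and the T-bar from (215,53) to (290,88).

Run:
```python
import cv2
im=cv2.imread("pics/w3.png")[35:235,200:310];cv2.imwrite("pics/w3c.png",cv2.resize(im,None,fx=3,fy=3,interpolation=cv2.INTER_CUBIC))
```

```text
(no output)
```

View pics/w3c.png

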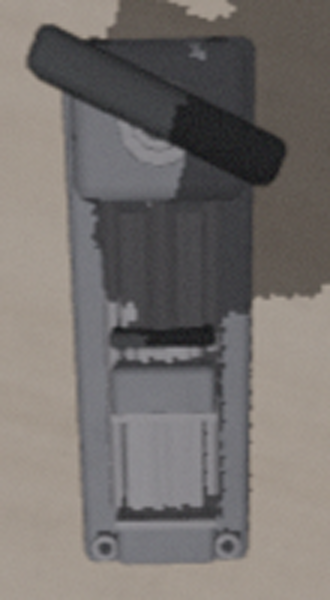

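Run:
```python
from h import *
d=np.load("pics/w3.npz");M,T=d["mtx"],d["T"]
f=lambda p:np.array(p)/3+[200,35]-.33
g=lambda p,z:ray(f(p),M,T,z)
b=g([(88,560),(246,560)],.014);print("base end",b.mean(0),np.linalg.norm(b[0]-b[1]),np.arctan2(*(b[0]-b[1])[[1,0]]))
for q in(522,515):
  j=g([(117,q),(219,q)],.044);print("fixed",j.mean(0),np.linalg.norm(j[0]-j[1]))
m=g([(110,413),(216,413)],.044);print("moving",m.mean(0),np.linalg.norm(m[0]-m[1]))
l=g([(72,250),(85,520)],.014);r=g([(252,300),(247,520)],.014);print("side yaw",[np.arctan2(*(e[1]-e[0])[[1,0]]) for e in(l,r)])
h=g([(38,48),(276,166)],.109);print("bar",h.mean(0),np.linalg.norm(h[0]-h[1]),np.arctan2(*(h[0]-h[1])[[1,0]]))
s=g([(152,130)],.06);print("stem",s)
print("gap",np.linalg.norm(m.mean(0)-j.mean(0)))
```

```text
base end [0.62901382 0.23804782 0.014     ] 0.06321090925630421 -1.303426938306926
fixed [0.60229661 0.23077413 0.044     ] 0.03642996526716919
fixed [0.59972761 0.23006204 0.044     ] 0.0363308712965967
moving [0.56427139 0.21845632 0.044     ] 0.03631616755322895
side yaw [np.float64(0.2852181228160272), np.float64(0.2779174970262837)]
bar [0.47740604 0.19340257 0.109     ] 0.06238278925798379 -1.731681281086234
stem [[0.47946595 0.19171568 0.06      ]]
gap 0.03730732552087385
```

```bash
python3 -m inch '[[0.0101,0.005,-0.04,0,0,0.009,0.3],[0.0101,0.005,-0.08,0,0,0.009,0.3],[0.0101,0.005,-0.12,0,0,0.009,0.3],[0.0101,0.005,-0.15,0,0,0.009,0.3],[0.0101,0.005,-0.17,0,0,0.009,0.3],[0.0101,0.005,-0.17,0,0,0.009,0.3],[0.0101,0.005,-0.17,0,0,0.009,0.3],[0.0101,0.005,-0.17,0,0,0.009,0.3]]'
python3 - <<'E'
from h import *
im,M,T=wrist("w4")
cv2.imwrite("pics/w4c.png",cv2.resize(im[60:330,130:380],None,fx=2.2,fy=2.2,interpolation=cv2.INTER_CUBIC))
E
```

```text
clock: 6.08
tool_pos: [0.5831, 0.2248, 0.0662]
tcp_rot: [3.141, 0.002, -2.868]
ft_force: [0.8, -0.3, -0.3]
grip_width: 0.511
grasp_force: 27.3
[0.58310855 0.22475556 0.06622401] [ 3.14144058e+00  1.74117127e-03 -2.86753134e+00] 6.0833
```

View pics/w4c.png

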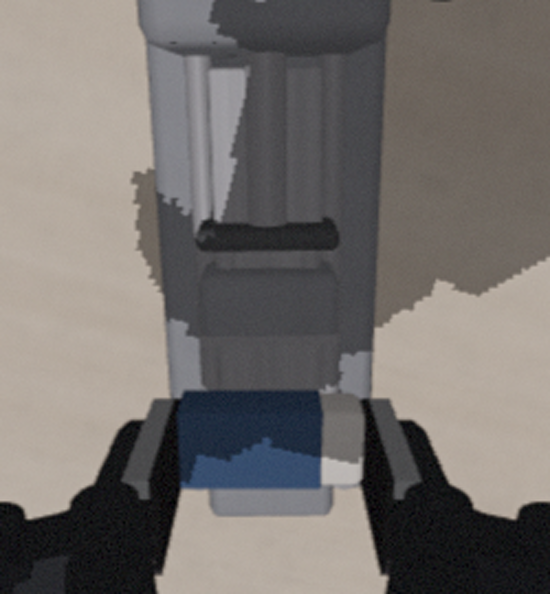

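The eraser is laterally centred, spanning crop x 181–364 against jaws 203–338. The moving jaw's face edge is at crop y≈335.

Run:
```python
from h import *
d=np.load("pics/w4.npz");M,T=d["mtx"],d["T"]
f=lambda p:np.array(p)/2.2+[130,60]-.3
x=np.array([np.cos(.272),np.sin(.272)]);c=np.array([.5831,.2248])
for n,p,z in(("moving face",[(203,335),(338,335)],.044),("eraser top near edge",[(181,392),(364,392)],.067),("eraser top far",[(181,487),(364,487)],.067)):
  q=ray(f(p),M,T,z)[:,:2];print(n,np.linalg.norm(q[0]-q[1]),(q.mean(0)-c)@np.c_[x,[-x[1],x[0]]])
```

```text
moving face 0.0351801006521465 [-0.01982258 -0.00034475]
eraser top near edge 0.041858490737835236 [-0.01491531  0.0001375 ]
eraser top far 0.04417388558759174 [0.01048096 0.00021005]
```

```bash
python3 -m inch '[[0,0,-0.012,0,0,0,0.3],[0,0,-0.022,0,0,0,0.3],[0,0,-0.022,0,0,0,0.3],[0,0,-0.022,0,0,0,0.3]]'
python3 -m inch '[[0,0,0,0,0,0,0.65],[0,0,0,0,0,0,0.65],[0,0,0,0,0,0,0.65],[0,0,0,0,0,0,0.65],[0,0,0.03,0,0,0,0.65],[0,0,0.07,0,0,0,0.65],[0,0,0.11,0,0,0,0.65],[0,0,0.15,0,0,0,0.65],[0,0,0.15,0,0,0,0.65],[0,0,0.15,0,0,0,0.65]]'
python3 - <<'E'
from h import *
im,M,T=wrist("w5")
P,rr,bx=eraser(im,M,T,.048);print(rr,bx)
cv2.imwrite("pics/w5c.png",cv2.resize(im[0:300,150:360],None,fx=2,fy=2,interpolation=cv2.INTER_CUBIC))
E
```

```text
clock: 6.47
tool_pos: [0.5822, 0.2245, 0.0466]
tcp_rot: [-3.142, -0.0, -2.867]
ft_force: [0.5, -0.3, -0.2]
grip_width: 0.504
grasp_force: 28.7
clock: 7.3
tool_pos: [0.5834, 0.2249, 0.1691]
tcp_rot: [3.141, 0.004, -2.867]
ft_force: [-0.4, -0.2, -0.9]
grip_width: 0.65
grasp_force: 0.0
[0.58343387 0.22493973 0.16905355] [ 3.14125011  0.00369001 -2.86688795] 7.3
((538.0260009765625, 442.7181091308594), (132.452880859375, 37.79338836669922), 31.630788803100586) [[471.72754 424.0756 ]
 [491.5481  391.89658]
 [604.32446 461.36063]
 [584.5039  493.53964]]
```

View pics/w5c.png

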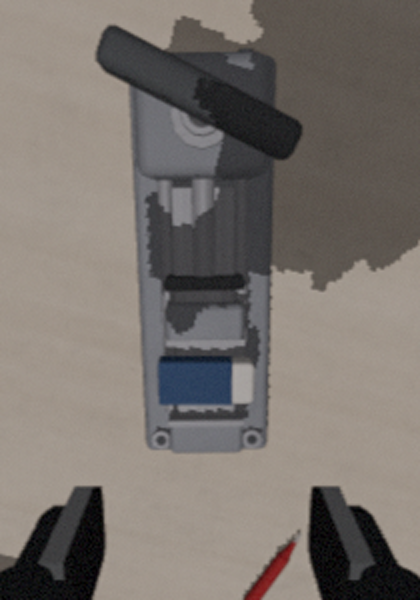

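The eraser lies flat between the jaws at crop (205,380), square and centred. The T-bar runs from (106,41) to (293,142).

Run:
```python
from h import *
d=np.load("pics/w5.npz");M,T=d["mtx"],d["T"]
f=lambda p:np.array(p)/2+[150,0]-.25
h=ray(f([(104,42),(296,142),(115,28),(300,124),(97,55),(285,158)]),M,T,.109)
for i in(0,2,4): a=h[i]-h[i+1];print(h[i:i+2].mean(0),np.linalg.norm(a),np.arctan2(-a[1],-a[0]))
print(ray(f([(199,122)]),M,T,.065))
```

```text
[0.47700218 0.19361683 0.109     ] 0.06315222544309708 1.4076161519785233
[0.47229091 0.19454464 0.109     ] 0.06034020770730045 1.4127872068906866
[0.48152524 0.19208455 0.109     ] 0.0628396631916323 1.383971974258795
[[0.48008359 0.1928937  0.065     ]]
```

```bash
python3 -c "
from cell import robot;print(robot.sense()['qpos'])"
python3 -m inch '[[-0.04,-0.012,0,0,0,0.25,0.5],[-0.08,-0.024,0,0,0,0.5,0.5],[-0.12,-0.036,0,0,0,0.75,0.5],[-0.133,-0.039,0,0,0,1,0.5],[-0.133,-0.039,0,0,0,1,0.5],[-0.133,-0.039,0,0,0,1,0.5]]'
python3 -c "
from cell import robot;print(robot.sense()['qpos'])"
```

```text
[ 3.67998643e-01  4.92842322e-01  1.74610506e-01  1.25155895e+00
 -2.48092851e-05  9.32958638e-02]
clock: 7.85
tool_pos: [0.4755, 0.1932, 0.1665]
tcp_rot: [3.141, -0.001, -2.37]
ft_force: [0.6, 1.3, 0.6]
grip_width: 0.501
grasp_force: 0.0
[ 3.85899479e-01  2.66912432e-01 -1.57642047e-01  1.14704596e+00
 -1.19874019e-05 -3.85908084e-01]
```

```bash
python3 -m inch '[[0,0,0,0,0,0.25,0.5],[0,0,0,0,0,0.5,0.5],[0,0,0,0,0,0.75,0.5],[0,0,0,0,0,1,0.5],[0,0,0,0,0,1,0.5]]' 60
python3 -m inch '[[0,0,0,0,0,0.25,0.5],[0,0,0,0,0,0.276,0.5],[0,0,-0.03,0,0,0.276,0.5],[0,0,-0.05,0,0,0.276,0.5],[0,0,-0.05,0,0,0.276,0.5],[0,0,-0.05,0,0,0.276,0.5]]'
python3 - <<'E'
from h import *
im,M,T=wrist("w6");d=proj([[.477,.1935,.109]],M,T);print(d)
E
```

```text
clock: 8.27
tool_pos: [0.4768, 0.1935, 0.1663]
tcp_rot: [3.141, -0.0, -1.864]
ft_force: [-0.6, -0.1, 0.0]
grip_width: 0.504
grasp_force: 0.0
clock: 8.77
tool_pos: [0.4758, 0.1932, 0.1267]
tcp_rot: [3.14, -0.001, -1.734]
ft_force: [-0.7, 0.2, 1.1]
grip_width: 0.498
grasp_force: 0.0
[0.47575023 0.19318774 0.12667381] [ 3.14014549e+00 -9.15521398e-04 -1.73401201e+00] 8.7667
[[251.50769894 248.05892631]]
```

View pics/w6.png

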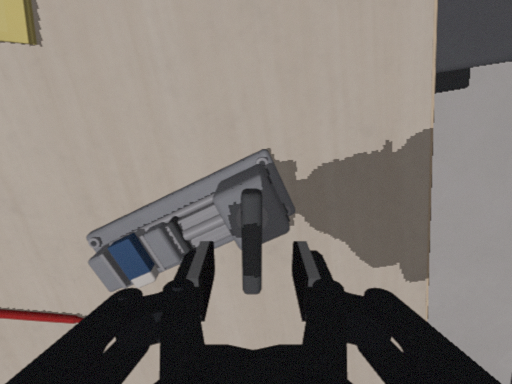

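The T-bar at (252,190)–(252,293) is aligned and centred between the open fingers; the eraser is still in the vise at (125,258).

```bash
python3 - <<'E'
from h import *
d=np.load("pics/w6.npz");M,T=d["mtx"],d["T"]
h=ray([(252,190),(252,293)],M,T,.109);print(h,h.mean(0),np.linalg.norm(h[0]-h[1]))
E
python3 -m inch '[[0.001,0.0003,-0.02,0,0,0,0.5],[0.001,0.0003,-0.04,0,0,0,0.5],[0.001,0.0003,-0.04,0,0,0,0.5],[0.001,0.0003,-0.04,0,0,0,0.5]]' 60
python3 -c "
from cell import robot;s=robot.sense();print(s['torque'],s['ft_force'],s['tool_pos'])"
```

```text
[[0.47095342 0.15874194 0.109     ]
 [0.48177148 0.22406048 0.109     ]] [0.47636245 0.19140121 0.109     ] 0.06620832009361452
clock: 9.15
tool_pos: [0.4769, 0.1936, 0.0958]
tcp_rot: [3.142, -0.0, -1.731]
ft_force: [0.9, 0.4, 0.9]
grip_width: 0.499
grasp_force: 0.0
[-0.01095823 -0.07193865  0.01532681] [0.86937718 0.44091325 0.85250845] [0.47690422 0.19360774 0.09579334]
```

```bash
python3 -m inch '[[-0.0005,-0.002,-0.001,0,0,0,0.5],[-0.0005,-0.002,-0.001,0,0,0,0.3],[-0.0005,-0.002,-0.001,0,0,0,0.1],[-0.0005,-0.002,-0.001,0,0,0,0],[-0.0005,-0.002,-0.001,0,0,0,0],[-0.0005,-0.002,-0.001,0,0,0,0],[-0.0005,-0.002,-0.001,0,0,0,0],[-0.0005,-0.002,-0.001,0,0,0,0],[-0.0005,-0.002,-0.001,0,0,0,0],[-0.0005,-0.002,-0.001,0,0,0,0]]' 100
cat > s.py <<'E'
from cell import robot
s=robot.sense();print("T",s['torque'].round(3),"F",s['ft_force'].round(1),s['tool_pos'].round(4),"yaw",s['tcp_rot'][2].round(3),"q6",s['qpos'][5].round(3),s['grip_width'].round(3),s['clock'])
E
python3 s.py
```

```text
clock: 9.98
tool_pos: [0.4764, 0.1921, 0.0953]
tcp_rot: [-3.141, 0.001, -1.729]
ft_force: [-4.5, -0.8, 12.6]
grip_width: 0.119
grasp_force: 98.1Traceback (most recent call last):
  File "s.py", line 2, in <module>
    s=robot.sense();print("T",s['torque'].round(3),"F",s['ft_force'].round(1),s['tool_pos'].round(4),"yaw",s['tcp_rot'][2].round(3),"q6",s['qpos'][5].round(3),s['grip_width'].round(3),s['clock'])
                                                                                                                                                               ^^^^^^^^^^^^^^^^^^^^^
AttributeError: 'float' object has no attribute 'round'
```

```bash
sed -i "s/s\['grip_width'\].round(3)/round(s['grip_width'],3)/" s.py; python3 s.py
python3 -m inch '[[0,0,0,0,0,-0.08,0],[0,0,0,0,0,-0.16,0],[0,0,0,0,0,-0.24,0],[0,0,0,0,0,-0.32,0],[0,0,0,0,0,-0.4,0],[0,0,0,0,0,-0.48,0]]' >/dev/null; python3 s.py
python3 -m inch '[[0,0,0,0,0,-0.08,0],[0,0,0,0,0,-0.16,0],[0,0,0,0,0,-0.24,0],[0,0,0,0,0,-0.32,0],[0,0,0,0,0,-0.4,0],[0,0,0,0,0,-0.48,0]]' >/dev/null; python3 s.py
```

```text
T [-0.204  1.071 -0.063] F [-4.5 -0.8 12.6] [0.4764 0.1921 0.0953] yaw -1.729 q6 -1.029 0.119 9.9833
T [-0.157  1.368  0.401] F [-6.9 -1.2 13.8] [0.4763 0.1922 0.0953] yaw -1.971 q6 -0.788 0.117 10.4833
T [0.086 1.583 0.44 ] F [-8.5 -0.3 13.6] [0.4761 0.1923 0.0953] yaw -2.21 q6 -0.548 0.115 10.9833
```

```bash
python3 -m inch '[[0,0,0,0,0,-0.1,0],[0,0,0,0,0,-0.2,0],[0,0,0,0,0,-0.3,0],[0,0,0,0,0,-0.4,0],[0,0,0,0,0,-0.5,0],[0,0,0,0,0,-0.6,0],[0,0,0,0,0,-0.7,0],[0,0,0,0,0,-0.8,0]]' >/dev/null; python3 s.py
python3 -m inch '[[0,0,0,0,0,-0.1,0],[0,0,0,0,0,-0.2,0],[0,0,0,0,0,-0.3,0],[0,0,0,0,0,-0.4,0],[0,0,0,0,0,-0.5,0],[0,0,0,0,0,-0.6,0],[0,0,0,0,0,-0.7,0],[0,0,0,0,0,-0.8,0]]' >/dev/null; python3 s.py
python3 -m inch '[[0,0,0,0,0,-0.08,0],[0,0,0,0,0,-0.16,0],[0,0,0,0,0,-0.24,0],[0,0,0,0,0,-0.32,0],[0,0,0,0,0,-0.4,0],[0,0,0,0,0,-0.48,0]]' >/dev/null; python3 s.py
```

```text
T [0.43  1.956 0.419] F [-10.4   2.9  15.6] [0.4758 0.1925 0.0953] yaw -2.611 q6 -0.147 0.114 11.65
T [0.982 2.128 0.423] F [-11.4   6.5  15.1] [0.4757 0.1929 0.0953] yaw -3.01 q6 0.253 0.118 12.3167
T [1.317 2.171 0.412] F [-11.9   6.8  14.8] [0.4757 0.1931 0.0953] yaw 3.033 q6 0.492 0.123 12.8167
```

```bash
python3 -m inch '[[-0.001,0.0006,0,0,0,-0.08,0],[-0.001,0.0006,0,0,0,-0.16,0],[-0.001,0.0006,0,0,0,-0.24,0],[-0.001,0.0006,0,0,0,-0.32,0],[-0.001,0.0006,0,0,0,-0.4,0],[-0.001,0.0006,0,0,0,-0.48,0]]' >/dev/null; python3 s.py
python3 -m inch '[[0,0,0,0,0,-0.08,0],[0,0,0,0,0,-0.16,0],[0,0,0,0,0,-0.24,0],[0,0,0,0,0,-0.32,0]]' >/dev/null; python3 s.py
python3 -m inch '[[0,0,0,0,0,-0.08,0],[0,0,0,0,0,-0.16,0],[0,0,0,0,0,-0.24,0],[0,0,0,0,0,-0.32,0]]' >/dev/null; python3 s.py
python3 -m inch '[[0,0,0,0,0,-0.08,0],[0,0,0,0,0,-0.16,0],[0,0,0,0,0,-0.24,0],[0,0,0,0,0,-0.32,0]]' >/dev/null; python3 s.py
```

```text
T [0.888 0.852 0.456] F [-3.9  5.   8.7] [0.4758 0.1933 0.0953] yaw 2.793 q6 0.734 0.12 13.3167
T [1.074 0.788 0.397] F [-4.1  6.6  8.1] [0.4758 0.1934 0.0953] yaw 2.633 q6 0.894 0.118 13.65
T [1.274 0.714 0.427] F [-3.9  6.6  8.6] [0.4759 0.1936 0.0953] yaw 2.473 q6 1.054 0.122 13.9833
T [1.429 0.558 0.385] F [-3.1  8.   6.8] [0.476  0.1937 0.0954] yaw 2.313 q6 1.214 0.116 14.3167
```

```bash
for i in 1 2; do python3 -m inch '[[0,0,0,0,0,-0.08,0],[0,0,0,0,0,-0.16,0],[0,0,0,0,0,-0.24,0]]' >/dev/null; python3 s.py
python3 -m inch '[[0,0,0,0,0,-0.08,0],[0,0,0,0,0,-0.16,0],[0,0,0,0,0,-0.24,0]]' >/dev/null; python3 s.py; done
```

```text
T [1.554 0.48  0.41 ] F [-1.7  9.   6.3] [0.476  0.1937 0.0953] yaw 2.193 q6 1.334 0.121 14.5667
T [1.643 0.312 0.41 ] F [-2.1  9.3  5.1] [0.4761 0.1938 0.0954] yaw 2.073 q6 1.454 0.115 14.8167
T [1.725 0.131 0.409] F [-1.3  9.   5.8] [0.4762 0.1939 0.0953] yaw 1.953 q6 1.574 0.118 15.0667
T [ 1.757 -0.03   0.461] F [-0.6  9.8  4.1] [0.4763 0.1939 0.0954] yaw 1.833 q6 1.694 0.124 15.3167
```

```bash
python3 -m inch '[[0,0,0,0,0,-0.08,0],[0,0,0,0,0,-0.16,0],[0,0,0,0,0,-0.24,0]]' >/dev/null; python3 s.py
python3 -m inch '[[0,0,0,0,0,-0.08,0],[0,0,0,0,0,-0.16,0],[0,0,0,0,0,-0.24,0]]' >/dev/null; python3 s.py
python3 -m inch '[[0,0,0,0,0,-0.08,0],[0,0,0,0,0,-0.16,0],[0,0,0,0,0,-0.24,0]]' >/dev/null; python3 s.py
```

```text
T [ 1.803 -0.183  0.487] F [ 0.4 10.   4.1] [0.4764 0.1939 0.0953] yaw 1.713 q6 1.814 0.121 15.5667
T [ 1.808 -0.326  0.468] F [1.3 9.4 2.6] [0.4766 0.1939 0.0954] yaw 1.593 q6 1.934 0.114 15.8167
T [ 1.733 -0.504  0.519] F [ 2.7 10.3  1.3] [0.4767 0.1939 0.0954] yaw 1.473 q6 2.054 0.116 16.0667
```

```bash
python3 -m inch '[[0,0,0,0,0,-0.08,0],[0,0,0,0,0,-0.16,0]]' >/dev/null; python3 s.py
python3 -m inch '[[0,0,0,0,0,-0.08,0],[0,0,0,0,0,-0.16,0]]' >/dev/null; python3 s.py
python3 -m inch '[[0,0,0,0,0,-0.08,0],[0,0,0,0,0,-0.16,0]]' >/dev/null; python3 s.py
python3 -m inch '[[0,0,0,0,0,-0.08,0],[0,0,0,0,0,-0.16,0]]' >/dev/null; python3 s.py
```

```text
T [ 1.762 -0.561  0.602] F [3.  9.6 1.2] [0.4767 0.1939 0.0953] yaw 1.393 q6 2.134 0.117 16.2333
T [ 1.752 -0.712  0.601] F [4.3 8.8 1.2] [0.4768 0.1939 0.0954] yaw 1.313 q6 2.214 0.118 16.4
T [ 1.723 -0.852  0.592] F [5.6 9.5 1. ] [0.4769 0.1939 0.0954] yaw 1.233 q6 2.294 0.118 16.5667
T [ 1.648 -0.927  0.64 ] F [4.6 8.8 0.1] [0.4769 0.1939 0.0954] yaw 1.153 q6 2.374 0.123 16.7333
```

```bash
python3 -m inch '[[0,0,0,0,0,-0.08,0],[0,0,0,0,0,-0.16,0]]' >/dev/null; python3 s.py
python3 -m inch '[[0,0,0,0,0,-0.08,0],[0,0,0,0,0,-0.16,0],[0,0,0,0,0,-0.19,0]]' >/dev/null; python3 s.py
```

```text
T [ 1.602 -1.015  0.667] F [ 5.7  8.9 -0. ] [0.477  0.1938 0.0954] yaw 1.073 q6 2.454 0.116 16.9
T [ 1.498 -1.149  0.618] F [ 6.6  7.3 -0.4] [0.477  0.1938 0.0954] yaw 0.978 q6 2.549 0.119 17.15
```

```bash
python3 -m inch '[[0,0,0,0,0,0,0.3],[0,0,0,0,0,0,0.5],[0,0,0,0,0,0,0.5],[0,0,0,0,0,0,0.5],[0,0,0,0,0,0,0.5],[0,0,0.03,0,0,0,0.5],[0,0,0.07,0,0,0,0.5],[0,0,0.11,0,0,0,0.5],[0,0,0.11,0,0,0,0.5],[0,0,0.11,0,0,0,0.5]]'
python3 - <<'E'
from h import *
from cell import robot
c=robot.camera("top");im=cv2.cvtColor(c["pixels"],cv2.COLOR_RGB2BGR)
try:
  P,rr,bx=eraser(im,c["mtx"],c["T"],.048,(160,140,205,215));print(rr)
  x=np.array([np.cos(.272),np.sin(.272)]);print((np.array(rr[0])/1000-[.5565,.2175])@np.c_[x,[-x[1],x[0]]])
except Exception as e: print(e)
im,M,T=wrist("w7");P,rr,bx=eraser(im,M,T,.048,(0,120,250,384));print(rr,proj(np.c_[bx/1000,np.full(4,.048)],M,T),proj([[.587,.226,.048]],M,T))
h=((im.max(2)<60)*255).astype(np.uint8);print(proj([[.477,.193,.109]],M,T))
E
```

```text
clock: 17.98
tool_pos: [0.4765, 0.1928, 0.1839]
tcp_rot: [3.14, -0.003, 0.979]
ft_force: [0.8, 0.7, -1.6]
grip_width: 0.501
grasp_force: 0.0
((592.1784057617188, 220.66786193847656), (19.37788963317871, 32.68937683105469), 17.36026382446289)
[ 0.03521778 -0.00653391]
[0.47577192 0.1924683  0.18248206] [ 3.14111138e+00 -6.33478418e-04  9.79270785e-01] 18.0333Traceback (most recent call last):
  File "<stdin>", line 8, in <module>
  File "h.py", line 20, in eraser
    c=max(cv2.findContours(m,cv2.RETR_EXTERNAL,cv2.CHAIN_APPROX_NONE)[0],key=cv2.contourArea)
ValueError: max() iterable argument is empty
```

```bash
python3 -c "
from cell import robot;print(robot.job_done())"
```

```text
the job is handed in; nothing more can be done
None
```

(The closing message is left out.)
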